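# Snap the lid shut on a food pan

## Task

The lid lies on the steel food pan but its four green rim sections are still sprung up: press each one down with the fingertips until it clicks shut, so that the whole rim is level with the lid. Press only the lid, and leave the bottles, bowl and rice paddle where they are. Finish with the hand clear of everything.

Things in the scene. Friction and masses are not known exactly. Their poses are not given: they have to be found in the camera images.
- pan: stainless food pan held fast on a thin dark non-slip mat (2 mm, 210 x 170 mm), with white clip lid and green rim. Lid outline 170 mm (x) by 130 mm (y). Origin: centre of the underside, z up, at height 0 as it stands. White lid panel (122 x 82 mm) and corner blocks are rigid, tops 75 mm up. Four green rim sections round the panel hinge on its edges and reach 24 mm outwards.
- lid_top (a point): centre of the flat top of the lid panel, 75 mm above the counter
- press_near (a point): white dot on top of the green rim section on the lid's short side at pan -x (section 76 mm long, 24 mm wide, 12 mm deep skirt on its outer edge): mid-length, 6 mm in from the outer edge, 18 mm out from the hinge; moves with the section. 81.5 mm above the counter when the section is up (outer edge 84 mm), 75 mm when shut.
- rim_near (a joint): that section's hinge: 0 = sprung up, tilted 0.38 rad; 0.38 = clicked shut, level and flush with the lid panel (hard stop). Pushing down on the dot needs up to about 8 N (least further out); pushed less than about half way it springs back up, past half way it snaps shut and stays.
- press_far (a point): white dot on top of the green rim section on the lid's short side at pan +x (section 76 mm long, 24 mm wide, 12 mm deep skirt on its outer edge): mid-length, 6 mm in from the outer edge, 18 mm out from the hinge; moves with the section. 81.5 mm above the counter when the section is up (outer edge 84 mm), 75 mm when shut.
- rim_far (a joint): that section's hinge: 0 = sprung up, tilted 0.38 rad; 0.38 = clicked shut, level and flush with the lid panel (hard stop). Pushing down on the dot needs up to about 8 N (least further out); pushed less than about half way it springs back up, past half way it snaps shut and stays.
- press_left (a point): white dot on top of the green rim section on the lid's long side at pan +y (section 116 mm long, 24 mm wide, 12 mm deep skirt on its outer edge): mid-length, 6 mm in from the outer edge, 18 mm out from the hinge; moves with the section. 81.5 mm above the counter when the section is up (outer edge 84 mm), 75 mm when shut.
- rim_left (a joint): that section's hinge: 0 = sprung up, tilted 0.38 rad; 0.38 = clicked shut, level and flush with the lid panel (hard stop). Pushing down on the dot needs up to about 8 N (least further out); pushed less than about half way it springs back up, past half way it snaps shut and stays.
- press_right (a point): white dot on top of the green rim section on the lid's long side at pan -y (section 116 mm long, 24 mm wide, 12 mm deep skirt on its outer edge): mid-length, 6 mm in from the outer edge, 18 mm out from the hinge; moves with the section. 81.5 mm above the counter when the section is up (outer edge 84 mm), 75 mm when shut.
- rim_right (a joint): that section's hinge: 0 = sprung up, tilted 0.38 rad; 0.38 = clicked shut, level and flush with the lid panel (hard stop). Pushing down on the dot needs up to about 8 N (least further out); pushed less than about half way it springs back up, past half way it snaps shut and stays.
- sauce_red_mid (a point): dark sauce bottle with a red cap, 142 mm tall, 60 mm across, standing loose, origin 70 mm up on its axis; bystander, its place to the left or right of the pan varies
- sauce_green_mid (a point): dark sauce bottle with a green cap, 142 mm tall, 60 mm across, standing loose, origin 70 mm up on its axis; bystander, its place to the left or right of the pan varies
- dip_bowl: small white ceramic bowl, 80 mm across, 40 mm high, loose, origin at the centre of its underside; bystander
- paddle: white rice paddle lying flat, about 195 mm long, 50 mm wide blade, at most 10 mm high, loose; origin on its underside near the start of the blade, handle towards its -x; bystander

How it is judged:
At the end, for the whole second after the job is handed in: All four rim sections are clicked shut (hinge beyond 0.33 of 0.38 rad), and the bottles, bowl and rice paddle are within 20 mm of where they began (value of joint each of rim_near, rim_far, rim_left, rim_right above 0.33 rad and distance of each of sauce_red_mid, sauce_green_mid, dip_bowl, paddle from where it was at the start of the episode below 0.02 m); the robot touches nothing.
It fails at once if a bottle, the bowl or the rice paddle is lifted, carried or pushed more than 20 mm (distance of any of sauce_red_mid, sauce_green_mid, dip_bowl, paddle from where it was at the start of the episode above 0.02 m).
It fails at once if the pan or its lid is pressed with the arm instead of the fingers (contact force between the arm and pan above 5 N).
It also fails if it takes over 42 s, if anything falls off the work surface, if the arm or the gripper's body presses on something with over 40 N, if the wrist force passes 120 N, or if a joint passes its speed limit or range.

## Robot

A 6-joint arm with a two-finger parallel gripper is mounted at the origin on the work surface. World frame = base frame: x ahead of the robot, y to its left, z up, the work surface at z = 0. Lengths are in m, angles in rad, forces in N, time in s.
With the tool pointing down it reaches from about 0.425 to 0.95 m from the base axis. Payload 3.5 kg.
Tool frame: the origin (TCP) lies on the centre line of the jaws, within the pads' length; the fingertips stand 25 mm ahead of it and the grasp point (between the pads) lies 6 mm ahead of it; z points along the fingers, y is the line along which they close (so a half turn about z gives the same grasp; the last joint's range is limited). The gripper opens to 85 mm and grips with 20 to 120 N. Pads are 22 mm wide; open, the fingers measure 114 mm over their backs; the gripper's body (76 mm by 85 mm) begins 54 mm behind the grasp point. The pads swing forward as they close: fully open they stand 13 mm farther back than shut.
Start: joints at [-1.323, 0.286, 1.577, -0, 1.279, -0.15], TCP at [0.262, -0.622, 0.256] pointing down, gripper open.
Joint ranges: [-2.77, 2.77], [-0.9, 2.22], [0.21, 2.48], [-1.53, 4.67], [0.24, 2.81], [-2.84, 2.84]. Speed limits (rad/s): [2.79, 2.79, 3.14, 3.14, 3.14, 3.14].

## Interface

Orientations are given as a unit quaternion [x, y, z, w].
In Python, from cell import state, read_camera, sign_off, trace gives the robot as it stands.
- The arm moves only by the shell command python3 -m crank 'ROWS' [FORCE]. ROWS is JSON, a list of rows, each a list of 7 numbers: the turn, a rotation vector about the tool's x, y, z each as a share of 180 degrees, from -1 to 1, then the shift along the tool's x, y, z each as a share of 25 cm, from -1 to 1, then the closure, from -1 (fully open) to 1 (shut), so that 0 is half open. In form: [[rx, ry, rz, dx, dy, dz, fingers], ...]. A call has exactly 8 rows; each row shifts and turns the commanded pose from where the row before left it, along the tool's axes as they then stand; what a row does not reach is not made up. A row lasts 1/8 s, in which the tool goes at most 62.5 mm and 10.7 degrees, less where a joint would pass 70% of its speed; a pose out of reach is approached as far as the arm can. A call with a number of a shift or a turn outside -1 to 1 is refused whole. A call with a gripper value outside its range is refused whole. The fingers move at their own pace and stop on an object; FORCE is the grip in N (left out, the last holds). Time passes only in rows, so rows that do not move let the fingers close, or fill a call up. It gives the time, the measured TCP pose, the force, the opening and the grip force at its end, in the units of the state.
- state(): the state, without advancing time (a new reading comes with each control period).
- read_camera(name): name is "scene" or "top" or "wrist"; returns a dict with "frame" (384x512x3 uint8, red, green, blue), "mtx" (3x3 intrinsics, pixels), "origin" and "rotation" of the camera in the world; the wrist camera has in their place "hand_eye" (4x4, takes a point from camera to tool coordinates, whose origin is the TCP and whose axes are the flange's). Camera axes: x right, y down, z forward; pixel columns grow to the right and rows downward; lengths in m; the calibration is good to about 2 mm. A picture is of the moment at which its call begins: read the wrist's pose just before it. There is no depth.
- sign_off(): hands the job in; it is judged then, once.
Trained networks look in a picture, given as the dict that the camera call returned (one of the last four; its "shot" number tells which), for a name from the list of things; names that differ only in an ending like _2 or _b are one class to them, and where a whole thing is asked for, a point or a joint stands for the part that bears it (a point fixed in the world has none). Each returns a list of dicts, best first, with "confidence" (0 to 1); they miss things now and then, are a little off and sometimes report something else, mostly with a low value. They report only what shows in the picture. A call takes as long as a camera call.
- trace(picture, label): "pixels" (384x512 bool, what is visible of it) and "centre" ([row, column] in pixels, amid what is visible of it).
The state is a dict: "time": time; "joint_positions": joint angles; "qvel": joint speeds; "joint_torque": joint torques, N m; "tcp_pos": TCP position; "tcp_rot": TCP orientation; "force": force on the tool from outside, world axes, zero at the start; "torque": the same for the moment, N m; "opening": opening from 0.0 (shut) to 1.0 (fully open); "gripper_force": force on a finger pad.
Only numpy, scipy, OpenCV 4.12 (cv2) and the standard library are available. Lean on these libraries where they do the work, as an engineer would, in place of code of your own. Each camera call takes 0.05 s, during which the arm holds its last target. There are 200 camera calls.

## Working session

There is one attempt and no reset: what is moved stays moved. The work goes in short steps, Python scripts to look and compute and a shell command to move; the robot and the scene stay as the last step left them, time stands still between calls to the robot, and variables do not carry over. Pictures are saved under pics/ and viewed, at most 10 in all, crops included, and the job is handed in when it is done.

```bash
mkdir -p pics; cat > h.py <<'E'
import numpy as np, cv2
from cell import state, read_camera, sign_off, trace
from scipy.spatial.transform import Rotation as R
def onplane(p,rc,z):
    r,c=rc; d=np.array(p["rotation"])@np.linalg.inv(np.array(p["mtx"]))@np.array([c,r,1.]); o=np.array(p["origin"])
    return o+d*(z-o[2])/d[2]
E
python3 - <<'E'
from h import *
s=state();print(s)
t=read_camera("top");c=read_camera("scene")
cv2.imwrite("pics/a.png",np.vstack([t["frame"],c["frame"]])[...,::-1][::1] if 0 else cv2.resize(t["frame"],(800,600))[...,::-1])
cv2.imwrite("pics/b.png",cv2.resize(c["frame"],(800,600))[...,::-1])
for n,z in [("press_near",.0815),("press_far",.0815),("press_left",.0815),("press_right",.0815),("lid_top",.075),("pan",.075),("sauce_red_mid",.07),("sauce_green_mid",.07),("dip_bowl",.02),("paddle",.005)]:
  for nm,p in (("top",t),("scene",c)):
    for q in trace(p,n)[:2]:
        print(n,nm,round(q["confidence"],2),np.round(q["centre"],1),q["pixels"].sum(),np.round(onplane(p,q["centre"],z),4))
print(t["origin"],c["origin"])
E
```

```text
{'time': 0.0, 'joint_positions': array([-1.32298113e+00,  2.87210652e-01,  1.57818208e+00, -8.52247571e-06,
        1.27861835e+00, -1.50009102e-01]), 'qvel': array([-0.00020723,  0.00027485,  0.00065747, -0.00049733, -0.00031616,
        0.00140445]), 'joint_torque': array([-2.44039247e-04, -4.05981517e+01, -2.92625999e+01, -1.30443191e-04,
        5.88085939e-03,  5.96388261e-06]), 'tcp_pos': array([ 0.26137402, -0.62168546,  0.25491437]), 'tcp_rot': array([ 9.80281160e-01,  1.97604110e-01, -6.31850662e-05, -1.20757115e-03]), 'force': array([-0.10172698,  0.04153547,  0.68402623]), 'torque': array([ 0.02137123, -0.01846732, -0.05815744]), 'gripper_force': 0.0, 'opening': 0.9994737451795331}Traceback (most recent call last):
  File "<stdin>", line 9, in <module>
  File "h.py", line 5, in onplane
    r,c=rc; d=np.array(p["rotation"])@np.linalg.inv(np.array(p["mtx"]))@np.array([c,r,1.]); o=np.array(p["origin"])
              ~~~~~~~~~~~~~~~~~~~~~~~^~~~~~~~~~~~~~~~~~~~~~~~~~~~~~~~~~
ValueError: matmul: Input operand 1 has a mismatch in its core dimension 0, with gufunc signature (n?,k),(k,m?)->(n?,m?) (size 3 is different from 4)
```

Rotation is likely a quaternion.

```bash
sed -i 's/np.array(p\["rotation"\])@/R.from_quat(p["rotation"]).as_matrix()@/' h.py
python3 - <<'E'
from h import *
t=read_camera("top");c=read_camera("scene")
print(t["rotation"],t["mtx"])
for n,z in [("press_near",.0815),("press_far",.0815),("press_left",.0815),("press_right",.0815),("lid_top",.075),("pan",.075),("sauce_red_mid",.07),("sauce_green_mid",.07),("dip_bowl",.02),("paddle",.005)]:
  for nm,p in (("top",t),("scene",c)):
    for q in trace(p,n)[:2]:
        print(n,nm,round(q["confidence"],2),np.round(q["centre"],1),q["pixels"].sum(),np.round(onplane(p,q["centre"],z),4))
print(t["origin"],c["origin"])
E
```

```text
[-0.70151939  0.70858347 -0.05360309  0.05391409] [[363.68850335   0.         250.76016247]
 [  0.         363.68850335 191.10202901]
 [  0.           0.           1.        ]]
press_near top 0.58 [184.9 257.5] 330 [ 0.5353 -0.0075  0.0815]
press_near scene 0.59 [188.1 259.3] 225 [ 0.5388 -0.0074  0.0815]
press_near scene 0.24 [228.7 236.7] 224 [ 0.6406 -0.1162  0.0815]
press_far top 0.55 [146.2 299.7] 311 [ 0.6323 -0.1142  0.0815]
press_far top 0.55 [172.5 141.3] 657 [0.5693 0.2792 0.0815]
press_far scene 0.79 [229.  234.2] 215 [ 0.6388 -0.1228  0.0815]
press_far scene 0.72 [176.1 354.3] 428 [0.6084 0.2675 0.0815]
press_left top 0.59 [148.7 262.4] 475 [ 0.6268 -0.0209  0.0815]
press_left scene 0.77 [214.9 265.5] 367 [ 0.6304 -0.0267  0.0815]
press_right top 0.64 [178.9 295.1] 445 [ 0.5494 -0.1004  0.0815]
press_right scene 0.7 [205.1 229.1] 260 [ 0.5601 -0.1086  0.0815]
lid_top top 0.91 [169.4 279.5] 4968 [ 0.575 -0.063  0.075]
lid_top top 0.22 [177.3 294.3] 517 [ 0.5546 -0.0993  0.075 ]
lid_top scene 0.7 [220.6 251.5] 4013 [ 0.6286 -0.0682  0.075 ]
pan top 0.6 [168.7 279.2] 4885 [ 0.5768 -0.0623  0.075 ]
pan scene 0.79 [220.6 247.3] 4021 [ 0.6241 -0.0789  0.075 ]
sauce_red_mid top 0.79 [212.9  86.2] 808 [0.4716 0.4148 0.07  ]
sauce_red_mid top 0.3 [186.1 256.6] 339 [ 0.5343 -0.0055  0.07  ]
sauce_red_mid scene 0.59 [136.5 374.7] 611 [0.4877 0.4139 0.07  ]
sauce_red_mid scene 0.35 [175.3 354.6] 499 [0.5992 0.276  0.07  ]
sauce_green_mid top 0.18 [168.4 360.1] 773 [ 0.5766 -0.2654  0.07  ]
sauce_green_mid scene 0.94 [201.5 125. ] 667 [ 0.4231 -0.3795  0.07  ]
dip_bowl top 0.64 [174.4 140.7] 700 [0.5771 0.2994 0.02  ]
dip_bowl scene 0.72 [176.8 355.2] 416 [0.5748 0.3019 0.02  ]
paddle top 0.77 [167.9 359.2] 827 [ 0.592  -0.2831  0.005 ]
paddle scene 0.8 [250.2 174. ] 654 [ 0.5933 -0.2931  0.005 ]
[0.38491969 0.00945717 0.96261647] [ 1.21395129 -0.27409866  1.0852224 ]
```

View pics/a.png

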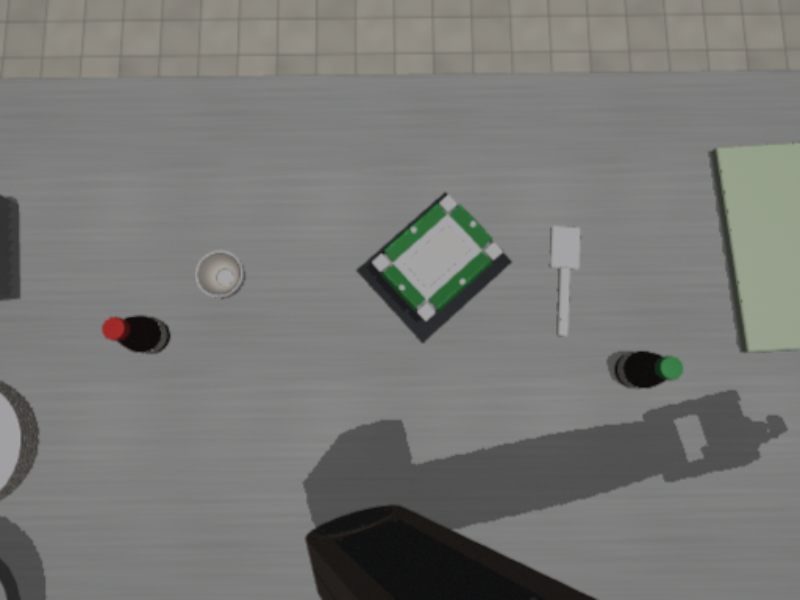

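View pics/b.png

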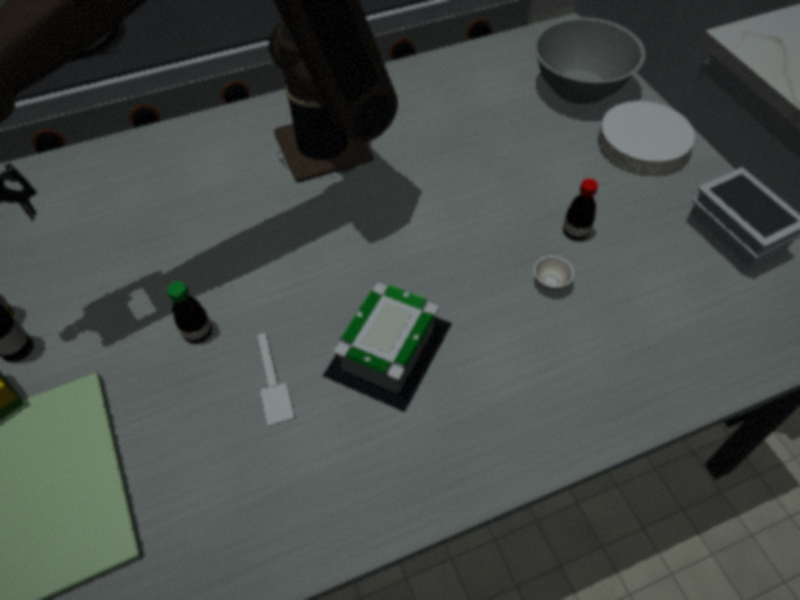

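The top view (800x600 scale) shows the lid turned about −48°, with white dots at about (402,287) near, (473,224) far, (414,230) left and (462,281) right. The bowl, bottles and paddle are all well clear of it. Next I refine the dots and work out the shifts.

```bash
cat > dots.py <<'E'
from h import *
t=read_camera("top");f=t["frame"].astype(int)
P={}
for n,(x,y) in dict(near=(257.3,183.7),far=(302.7,143.4),left=(265,147.2),right=(295.7,179.8)).items():
    x0,y0=int(x)-4,int(y)-4; w=f[y0:y0+9,x0:x0+9,0].astype(float); w=np.clip(w-np.median(w)-25,0,None)
    yy,xx=np.mgrid[y0:y0+9,x0:x0+9]; rr=(xx-x)**2+(yy-y)**2<12; w=w*rr
    P[n]=onplane(t,((w*yy).sum()/w.sum(),(w*xx).sum()/w.sum()),.0815)
    print(n,np.round(P[n],4))
print("c",np.round((P["near"]+P["far"])/2,4),np.round((P["left"]+P["right"])/2,4),np.linalg.norm(P["near"]-P["far"]),np.linalg.norm(P["left"]-P["right"]))
d=P["far"]-P["near"];e=P["left"]-P["right"];print("yaw",np.degrees([np.arctan2(d[1],d[0]),np.arctan2(-e[0],e[1])]))
s=state();M=R.from_quat(s["tcp_rot"]);print(np.round(M.as_matrix(),3))
for n in P: print(n,np.round(M.inv().apply(P[n]+[0,0,.025]-s["tcp_pos"])*1000,1))
E
python3 dots.py
```

```text
near [ 0.5387 -0.0058  0.0815]
far [ 0.641  -0.1213  0.0815]
left [ 0.6321 -0.0259  0.0815]
right [ 0.5472 -0.1014  0.0815]
c [ 0.5899 -0.0636  0.0815] [ 0.5897 -0.0636  0.0815] 0.15430373716718446 0.1136083847337504
yaw [-48.46809799 -48.35599228]
[[ 0.922  0.387 -0.   ]
 [ 0.387 -0.922  0.   ]
 [ 0.    -0.    -1.   ]]
near [ 494.4 -460.9  149.8]
far [ 543.9 -314.8  149.8]
left [ 572.7 -406.2  149.8]
right [ 465.2 -369.5  149.8]
```

```bash
python3 -m crank '[[0,0,-0.052,0,0,0,1],[0,0,-0.052,0,0,0,1],[0,0,0,0.15,-0.06,0,1],[0,0,0,0.15,-0.06,0,1],[0,0,0,0.15,-0.06,0,1],[0,0,0,0.15,-0.06,0,1],[0,0,0,0.15,-0.06,0,1],[0,0,0,0.15,-0.06,0,1]]' && python3 -m crank '[[0,0,0,0.15,-0.06,0,1],[0,0,0,0.15,-0.06,0,1],[0,0,0,0.15,-0.06,0,1],[0,0,0,0.15,-0.06,0,1],[0,0,0,0.15,-0.06,0,1],[0,0,0,0.15,-0.06,0,1],[0,0,0,0.15,-0.06,0,1],[0,0,0,0.15,-0.06,0,1]]'
cat > err.py <<'E'
from h import *
s=state();M=R.from_quat(s["tcp_rot"]);C=np.array([.5898,-.0636,0]);a=np.radians(-48.4)
u=np.array([np.cos(a),np.sin(a),0]);v=np.array([-u[1],u[0],0])
print(s["time"],s["tcp_pos"],s["force"],s["opening"],"tool x yaw",np.degrees(np.arctan2(*M.as_matrix()[[1,0],0])))
for n,p in dict(near=-80*u,far=80*u,left=60*v,right=-60*v).items():
    print(n,np.round(M.inv().apply(C+p/1000+[0,0,.1]-s["tcp_pos"])*4,4))
E
python3 err.py
```

```text
time: 2.3
tcp_pos: [0.3708, -0.4046, 0.2565]
tcp_rot: [0.935, 0.354, 0.0, 0.0]
force: [-0.5, -0.1, 0.1]
opening: -0.002
gripper_force: 0.0
time: 3.3
tcp_pos: [0.516, -0.1158, 0.2566]
tcp_rot: [0.935, 0.354, 0.0, 0.0]
force: [0.3, -0.4, -0.4]
opening: -0.001
gripper_force: 0.0
3.3 [ 0.5159719  -0.11582877  0.25662038] [ 0.29871824 -0.35433652 -0.39684154] -0.0007343521270267946 tool x yaw 41.51102934059133
near [ 0.3589 -0.2811  0.6264]
far [0.3599 0.3589 0.6268]
left [0.5994 0.0385 0.6267]
right [0.1194 0.0392 0.6265]
```

```bash
python3 -m crank '[[0,0,0,0.06,0.02,0,1],[0,0,0,0.06,0.02,0,1],[0,0,0,0,0,0.1,1],[0,0,0,0,0,0.15,1],[0,0,0,0,0,0.15,1],[0,0,0,0,0,0.1,1],[0,0,0,0,0,0,1],[0,0,0,0,0,0,1]]'; python3 err.py
python3 - <<'E'
from h import *
w=read_camera("wrist")["frame"];t=read_camera("top")["frame"][100:230,190:360]
cv2.imwrite("pics/c.png",np.hstack([cv2.resize(w,(400,300)),cv2.resize(t,(392,300),interpolation=2)])[...,::-1])
E
```

```text
time: 4.3
tcp_pos: [0.5455, -0.1056, 0.1325]
tcp_rot: [0.935, 0.354, 0.001, 0.001]
force: [-0.8, 0.3, 0.4]
opening: -0.002
gripper_force: 0.0
4.3 [ 0.54547672 -0.10559569  0.13249245] [-0.77387196  0.26201812  0.43838253] -0.0020158091766767344 tool x yaw 41.46394733013893
near [ 0.2432 -0.3287  0.1296]
far [0.2447 0.3113 0.1307]
left [ 0.484  -0.0093  0.1303]
right [ 0.004  -0.0081  0.13  ]
```

View pics/c.png

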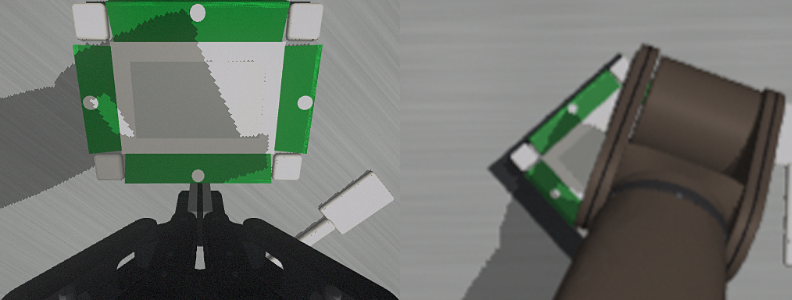

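The wrist view shows the closed fingertips at about (200,185), lined up in column with the right section's dot at (198,176). I press there now.

```bash
python3 -m crank '[[0,0,0,0,0,0.04,1],[0,0,0,0,0,0.03,1],[0,0,0,0,0,0.02,1],[0,0,0,0,0,0.02,1],[0,0,0,0,0,0.01,1],[0,0,0,0,0,0.01,1],[0,0,0,0,0,0,1],[0,0,0,0,0,0,1]]'
```

```text
time: 5.4
tcp_pos: [0.5447, -0.1046, 0.0999]
tcp_rot: [0.935, 0.355, -0.0, -0.0]
force: [-3.9, 1.4, 6.5]
opening: 0.002
gripper_force: 3.5
```

```bash
python3 -m crank '[[0,0,0,0,0,0.008,1],[0,0,0,0,0,0,1],[0,0,0,0,0,0,1],[0,0,0,0,0,0,1],[0,0,0,0,0,0,1],[0,0,0,0,0,0,1],[0,0,0,0,0,0,1],[0,0,0,0,0,0,1]]' && python3 -m crank '[[0,0,0,0,0,-0.05,1],[0,0,0,0,0,-0.1,1],[0,0,0,0,0,0,1],[0,0,0,0.12,-0.08,0,1],[0,0,0,0.12,-0.08,0,1],[0,0,0,0,-0.08,0,1],[0,0,0,0,-0.08,0,1],[0,0,0,0,0,0,1]]'; python3 err.py
python3 - <<'E'
from h import *
w=read_camera("wrist")["frame"];t=read_camera("scene")["frame"][150:300,170:340]
cv2.imwrite("pics/d.png",np.hstack([cv2.resize(w,(400,300)),cv2.resize(t,(340,300),interpolation=2)])[...,::-1])
E
```

```text
time: 6.4
tcp_pos: [0.5448, -0.1047, 0.0998]
tcp_rot: [0.935, 0.355, -0.001, -0.0]
force: [-7.5, 1.5, 16.0]
opening: -0.002
gripper_force: 7.9
time: 7.4
tcp_pos: [0.5347, -0.0043, 0.1335]
tcp_rot: [0.935, 0.355, -0.001, -0.0]
force: [-0.1, -0.6, 0.7]
opening: -0.001
gripper_force: 0.0
7.4 [ 0.53468293 -0.00432035  0.1335046 ] [-0.06074723 -0.57376461  0.68444629] -0.0007208008606585304 tool x yaw 41.561613720184184
near [0.0076 0.0039 0.134 ]
far [0.008  0.6439 0.1331]
left [0.2478 0.3237 0.1333]
right [-0.2322  0.324   0.1339]
```

View pics/d.png

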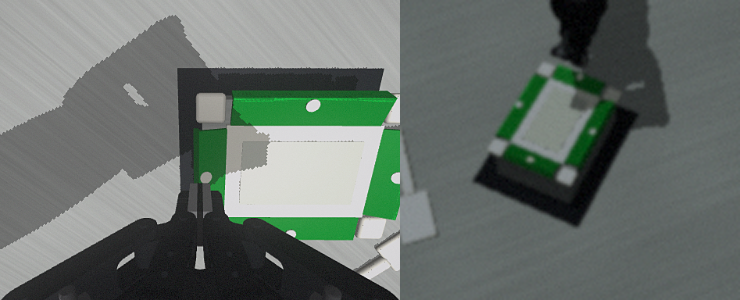

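The tip stopped hard at 75 mm, so the right section is shut. The fingertips are now over the near dot at about (206,178) in the wrist view. I'll press near, then move on to far by going over the lid.

```bash
python3 -m crank '[[0,0,0,0.006,0.004,0.05,1],[0,0,0,0,0,0.03,1],[0,0,0,0,0,0.02,1],[0,0,0,0,0,0.02,1],[0,0,0,0,0,0.01,1],[0,0,0,0,0,0.01,1],[0,0,0,0,0,0.004,1],[0,0,0,0,0,0,1]]' && python3 -m crank '[[0,0,0,0,0,-0.05,1],[0,0,0,0,0,-0.1,1],[0,0,0,0,0,0,1],[0,0,0,0.08,0.1,0,1],[0,0,0,0.08,0.1,0,1],[0,0,0,0.08,0.12,0,1],[0,0,0,0,0,0,1],[0,0,0,0,0,0,1]]'; python3 err.py
```

```text
time: 8.5
tcp_pos: [0.5385, -0.0049, 0.0999]
tcp_rot: [0.935, 0.354, -0.0, -0.0]
force: [-4.1, 0.1, 9.9]
opening: 0.0
gripper_force: 4.7
time: 9.5
tcp_pos: [0.6351, -0.0246, 0.1345]
tcp_rot: [0.935, 0.354, -0.001, -0.001]
force: [-1.5, -0.7, -0.4]
opening: 0.003
gripper_force: 0.0
9.5 [ 0.6350817  -0.02462745  0.13447244] [-1.54750521 -0.66260656 -0.37449799] 0.0031432455679887704 tool x yaw 41.511848570096134
near [-0.2392 -0.323   0.1389]
far [-0.2382  0.317   0.1376]
left [ 0.0013 -0.0034  0.1379]
right [-0.4787 -0.0027  0.1386]
```

Now above left: press it, then go on to far.

```bash
python3 -m crank '[[0,0,0,0,0,0.05,1],[0,0,0,0,0,0.03,1],[0,0,0,0,0,0.02,1],[0,0,0,0,0,0.02,1],[0,0,0,0,0,0.01,1],[0,0,0,0,0,0.01,1],[0,0,0,0,0,0.006,1],[0,0,0,0,0,0,1]]' && python3 -m crank '[[0,0,0,0,0,-0.05,1],[0,0,0,0,0,-0.1,1],[0,0,0,0,0,0,1],[0,0,0,-0.08,0.1,0,1],[0,0,0,-0.08,0.1,0,1],[0,0,0,-0.08,0.12,0,1],[0,0,0,0,0,0,1],[0,0,0,0,0,0,1]]'; python3 err.py
```

```text
time: 10.5
tcp_pos: [0.6363, -0.0251, 0.1]
tcp_rot: [0.935, 0.354, -0.0, 0.0]
force: [-1.5, 0.6, 4.5]
opening: 0.003
gripper_force: 2.1
time: 11.5
tcp_pos: [0.6437, -0.1241, 0.1358]
tcp_rot: [0.935, 0.354, -0.001, -0.001]
force: [-0.2, 0.3, 0.2]
opening: 0.001
gripper_force: 0.0
11.5 [ 0.64372772 -0.1241106   0.13582313] [-0.20755602  0.28841208  0.24813127] 0.0014692066092622533 tool x yaw 41.49400376944155
near [-0.0017 -0.644   0.1444]
far [-0.0005 -0.004   0.1433]
left [ 0.2389 -0.3244  0.1437]
right [-0.2411 -0.3235  0.1439]
```

Press far, then retreat up and back to get a clear look.

```bash
python3 -m crank '[[0,0,0,0,0,0.05,1],[0,0,0,0,0,0.03,1],[0,0,0,0,0,0.02,1],[0,0,0,0,0,0.02,1],[0,0,0,0,0,0.015,1],[0,0,0,0,0,0.01,1],[0,0,0,0,0,0.006,1],[0,0,0,0,0,0,1]]' && python3 -m crank '[[0,0,0,0,0,-0.1,1],[0,0,0,0,0,-0.2,1],[0,0,0,0,0,-0.2,1],[0,0,0,-0.1,-0.08,-0.1,1],[0,0,0,-0.15,-0.08,0,1],[0,0,0,-0.15,-0.08,0,1],[0,0,0,-0.15,-0.08,0,1],[0,0,0,-0.1,0,0,1]]'
python3 - <<'E'
from h import *
w=read_camera("wrist")["frame"];t=read_camera("scene")["frame"][150:300,170:340]
cv2.imwrite("pics/e.png",np.hstack([cv2.resize(w,(400,300)),cv2.resize(t,(340,300),interpolation=2)])[...,::-1])
E
sed 's/onplane(t,(\(.*\)),.0815)/onplane(t,(\1),.075)/' dots.py | python3 -
```

```text
time: 12.5
tcp_pos: [0.6444, -0.1245, 0.1]
tcp_rot: [0.935, 0.354, -0.0, -0.0]
force: [-1.9, 1.0, 5.1]
opening: 0.002
gripper_force: 2.4
time: 13.5
tcp_pos: [0.4676, -0.1719, 0.2484]
tcp_rot: [0.935, 0.354, -0.0, -0.001]
force: [0.9, -0.6, 0.4]
opening: -0.0
gripper_force: 0.0
near [ 0.5373 -0.0046  0.075 ]
far [ 0.643  -0.1234  0.075 ]
left [ 0.634  -0.0245  0.075 ]
right [ 0.5461 -0.1024  0.075 ]
c [ 0.5902 -0.064   0.075 ] [ 0.5901 -0.0635  0.075 ] 0.1590225307559626 0.11751642697501073
yaw [-48.37510104 -48.48499478]
[[ 0.75   0.661  0.   ]
 [ 0.661 -0.75   0.   ]
 [ 0.    -0.    -1.   ]]
near [162.3 -80.8 148.9]
far [162.9  78.2 148.9]
left [221.6  -1.9 148.9]
right [104.1  -1.6 148.9]
```

View pics/e.png

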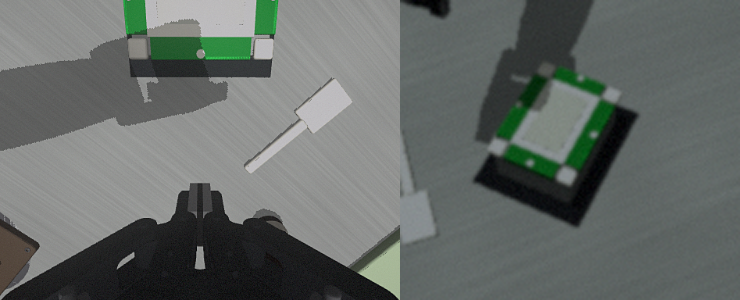

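The rim lies level with the white corners in both views. The dots are now 159 and 117.5 mm apart, against 158 and 118 expected when shut. The hand is clear of everything.

```bash
python3 -c "
from cell import *
print(sign_off())"
```

```text
the job is handed in; nothing more can be done
None
```

I pressed all four rim sections shut and signed off with the hand clear; the dot spacing and final pictures show them level with the lid, and I moved nothing else.

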